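# Small things into their fitted trays

## Robot

A 6-joint arm with a two-finger parallel gripper is mounted at the origin on a cart in front of the work surface, level with it; the furniture and walls round the work are solid. World frame = base frame: x ahead of the robot, y to its left, z up, the work surface at z = 0. Lengths are in mm, angles in rad, forces in N, time in s.
With the tool pointing down it reaches from about 275 to 850 mm from the base axis. Payload 5.2 kg.
Tool frame: the origin (TCP) lies at the very end of the fingers, on their centre line; the grasp point (between the pads) lies 19 mm behind it; z points along the fingers, y is the line along which they close (so a half turn about z gives the same grasp; the last joint's range is limited). The gripper opens to 85 mm and grips with 20 to 120 N. Pads are 22 mm wide; open, the fingers measure 114 mm over their backs; the gripper's body (76 mm by 85 mm) begins 54 mm behind the grasp point. The pads swing forward as they close: fully open they stand 13 mm farther back than shut.
Start: joints at [-1.551, 0.259, 1.535, -0, 1.348, -0.203], TCP at [121.55, -536.405, 231.31] pointing down, gripper open.
Joint ranges: [-3.14, 3.14], [-0.91, 2.08], [0.19, 2.58], [-1.22, 4.36], [0.22, 2.71], [-3.12, 3.12]. Speed limits (rad/s): [2.57, 2.57, 3.14, 3.14, 3.14, 3.14].

## Interface

Orientations are given as a unit quaternion [w, x, y, z].
In Python, from plant import arm gives the robot as it stands.
- The arm moves only by the shell command python3 -m handwheel 'ROWS'. ROWS is JSON, a list of rows, each an object with "travel": the shift along the world's x, y, z in mm, a list of three; "rot": the turn, a rotation vector about the world's x, y, z in rad, a list of three; "claw": the opening, from 0 (shut) to 1 (fully open). In form: [{"travel": [dx, dy, dz], "rot": [rx, ry, rz], "claw": claw}, ...]. A call has 1 to 20 rows; each row is the pose to reach, as a shift and turn from the pose commanded when the call began; what a row does not reach only later rows make up. A row lasts 1/10 s, in which the tool goes at most 50 mm and 8.59 degrees, less where a joint would pass 70% of its speed; a pose out of reach is approached as far as the arm can. A call with a gripper value outside its range is refused whole. The fingers move at their own pace and stop on an object; the grip force is fixed at half the most. Time passes only in rows, so rows that repeat a pose let the fingers close. It gives the time, the measured TCP pose, the force, the opening and the grip force at its end, in the units of the state.
- arm.get_obs(): the state, without advancing time (a new reading comes with each control period).
- arm.capture(name): name is "scene" or "top" or "wrist"; returns (picture, depth): 384x512x3 uint8, blue, green, red; 384x512 float32, mm along the optical axis (not along the pixel's ray), 0 where there is no reading.
- arm.camera_params(name): a dict with "fx", "fy", "cx", "cy" (pixels), "extrinsics" (4x4, takes a point from camera to world coordinates); the wrist camera has in their place "tool_from_camera" (4x4, takes a point from camera to tool coordinates, whose origin is the TCP and whose axes are the flange's). Camera axes: x right, y down, z forward; pixel columns grow to the right and rows downward; lengths in mm; the calibration is good to about 2 mm. A picture is of the moment at which its call begins: read the wrist's pose just before it. camera_params takes no time and is no camera call.
- arm.close_job(): hands the job in; it is judged then, once.
Trained networks look in the newest picture that a camera, given by its name, has taken for a name from the list of things; names that differ only in an ending like _2 or _b are one class to them, and where a whole thing is asked for, a point or a joint stands for the part that bears it (a point fixed in the world has none). Each returns a list of dicts, best first, with "score" (0 to 1); they miss things now and then, are a little off and sometimes report something else, mostly with a low value. They report only what shows in the picture. A call takes as long as a camera call. They do not tell look-alikes from the thing itself.
- arm.boxes_of(camera, name): "extent" ([left, top, right, bottom] in pixels, round what is visible of it).
- arm.cut_out(camera, name): "region" (384x512 bool, what is visible of it) and "extent" ([left, top, right, bottom] in pixels, round what is visible of it).
The state is a dict: "t": time; "qpos": joint angles; "joint_vel": joint speeds; "effort": joint torques, N m; "eef_pos": TCP position; "tool_rot": TCP orientation; "force": force on the tool from outside, world axes, zero at the start; "wrist_torque": the same for the moment, N m; "gripper_width": opening from 0.0 (shut) to 1.0 (fully open); "grip_force": force on a finger pad.
Only numpy, scipy, OpenCV 4.12 (cv2) and the standard library are available. Lean on these libraries where they do the work, as an engineer would, in place of code of your own. Each camera call takes 0.05 s, during which the arm holds its last target. There are 200 camera calls.

## Task

Tidy the worktop: put the egg timer, the tealight, the clothes peg and the peeler each into the shallow wooden tray whose recess matches its shape and size, so that each sits upright or flat on the tray's floor, inside the rim. Leave the short tin and the black plastic clip where they are.

Things in the scene. Friction and masses are not known exactly. Their poses are not given: they have to be found in the camera images.
- egg_timer: wind-up kitchen timer, red top on a white foot, round, 65 mm across and 52 mm high; stands upright, loose, 0.11 kg. Its top does not turn here. Grip it across the round top half, 64 mm wide, between 25 and 40 mm above its underside (a raised red bar handle stands on the very top). Origin: centre of the underside, z up.
- tealight: tealight candle in a plain metal cup, round, 38 mm across and 15 mm high, loose, 15 g; origin: centre of the underside, z up
- peg: pink plastic clothes peg lying flat, 72 mm long (its y axis), 15 mm wide (its x axis), 12 mm high, loose, 15 g; origin: centre of the underside, z up
- peeler: peeler lying flat, dark blue handle and steel blade, 170 mm long (its x axis), 25 mm wide (its y axis), 18 mm high, loose; origin: centre of the underside, z up. The handle is the -x half and reaches 20 mm past the origin; grip it across its width, 15 mm from the origin towards -x, where it is about 17 mm high. At rest it leans about 0.07 rad.
- timer_tray: large round wooden tray, for the egg timer: 101 mm across, round recess 85 mm across. Fixed. Like all four trays: floor 3 mm thick, rim 7 mm high above the worktop, so the recess is 4 mm deep. Origin: centre of the underside, z up.
- candle_tray: small round wooden tray, for the tealight: 73 mm across, round recess 57 mm across, floor 3 mm thick, rim 7 mm high. Fixed. Origin: centre of the underside.
- peg_tray: short rectangular wooden tray, for the clothes peg: 106 x 49 mm, recess 92 mm long (its x axis) x 35 mm wide, floor 3 mm thick, rim 7 mm high and 7 mm thick; in each long side the rim is left out over the middle 50 mm, as room for the fingers. Fixed. The peg may lie either way round. Origin: centre of the underside.
- peeler_tray: long rectangular wooden tray, for the peeler: 204 x 59 mm, recess 190 mm long (its x axis) x 45 mm wide, floor 3 mm thick, rim 7 mm high and 7 mm thick; in each long side the rim is left out over the middle 70 mm, as room for the fingers. Fixed. The peeler may lie either way round. Origin: centre of the underside.
- tin: bystander: short round food tin, 76 mm across and 58 mm high, upright, loose; to be left alone. Origin: centre of the underside.
- clip: bystander: black plastic clip with a ring at one end, lying flat, 77 mm long (its y axis), 26 mm wide, 12 mm high, loose, 18 g; to be left alone. Origin: centre of the underside.
Mind the look-alikes: they are no part of the job. Of the things like the tealight, leave any that is purple or turquoise; of the rest the smaller one is meant.

How it is judged (in metres and radians):
At the end, for the whole second after the job is handed in: Each thing on its tray's floor (underside under 5.5 mm up), tilt under 0.12 rad (peeler 0.25), centre within 13 mm (timer), 12 (tealight), 15 (peg), 16 (peeler) of tray centre; peg and peeler along their tray within 0.3 and 0.2 rad, either way round; all released, at rest (horizontal distance between egg_timer and timer_tray below 0.013 m and z of egg_timer in the frame of timer_tray below 0.0055 m and angle between each of egg_timer, tealight, peg's own z axis and vertical below 0.12 rad and linear speed of each of egg_timer, tealight, peg, peeler below 0.02 m/s and horizontal distance between tealight and candle_tray below 0.012 m and z of tealight in the frame of candle_tray below 0.0055 m and horizontal distance between peg and peg_tray below 0.015 m and z of peg in the frame of peg_tray below 0.0055 m and angle between the y axis of peg and the x axis of peg_tray, either way round below 0.3 rad and horizontal distance between peeler and peeler_tray below 0.016 m and z of peeler in the frame of peeler_tray below 0.0055 m and angle between peeler's own z axis and vertical below 0.25 rad and angle between the x axis of peeler and the x axis of peeler_tray, either way round below 0.2 rad); the robot touches nothing.
It fails at once if the short tin or the black clip is shifted by more than 25 mm (distance of any of tin, clip from where it was at the start of the episode above 0.025 m).
It also fails if it takes over 112 s, if anything falls off the work surface, if the arm or the gripper's body presses on something with over 40 N, if the wrist force passes 120 N, or if a joint passes its speed limit or range.

## Working session

There is one attempt and no reset: what is moved stays moved. The work goes in short steps, Python scripts to look and compute and a shell command to move; the robot and the scene stay as the last step left them, time stands still between calls to the robot, and variables do not carry over. Pictures are saved under pics/ and viewed, at most 14 in all, crops included, and the job is handed in when it is done.

```bash
mkdir -p pics; ls
cat > h.py <<'E'
import numpy as np, cv2
from plant import arm
def cap(n,save=None):
    o=arm.get_obs(); im,d=arm.capture(n)
    if save: cv2.imwrite('pics/'+save,im)
    return o,im,d
E
python3 - <<'E'
from h import *
for n in('scene','top'):
    o,im,d=cap(n,n+'0.png'); p=arm.camera_params(n); print(n,p['fx'],p['cx'],p['cy'],np.round(p['extrinsics'],3).tolist())
print(arm.camera_params('wrist')); print(o)
E
```

```text
pics
scene 375.1556018132175 248.51335867189954 184.3875673490406 [[-0.311, -0.852, 0.422, 229.291], [-0.95, 0.277, -0.141, 239.219], [0.004, -0.445, -0.896, 811.764], [0.0, 0.0, 0.0, 1.0]]
top 486.92234099774316 256.8030779288894 188.33659324231454 [[-0.018, -0.993, 0.12, 437.837], [-1.0, 0.019, 0.007, 144.315], [-0.009, -0.12, -0.993, 1089.054], [0.0, 0.0, 0.0, 1.0]]
{'fx': 291.1064733074914, 'fy': 291.1064733074914, 'cx': 255.4248580006566, 'cy': 187.93622211575976, 'tool_from_camera': array([[ 6.79445024e-05, -9.46318611e-01, -3.23235334e-01,
         8.40461244e+01],
       [ 9.99999788e-01,  2.73434864e-04, -5.90319166e-04,
        -8.70238055e-01],
       [ 6.47013823e-04, -3.23235225e-01,  9.46318430e-01,
        -1.43110877e+02],
       [ 0.00000000e+00,  0.00000000e+00,  0.00000000e+00,
         1.00000000e+00]])}
{'t': 0.05, 'qpos': array([-1.55079566e+00,  2.59356661e-01,  1.53602441e+00,  2.77611679e-06,
        1.34796659e+00, -2.02799192e-01]), 'joint_vel': array([-0.0007272 , -0.00108912, -0.00096496,  0.00039952,  0.00068879,
        0.0011435 ]), 'effort': array([ 3.97673197e-03, -4.47367430e+01, -2.91565472e+01, -1.38594210e-04,
        6.16817444e-03,  2.64973963e-06]), 'eef_pos': array([ 121.54299054, -535.903953  ,  230.49085814]), 'tool_rot': array([-8.73719276e-04,  9.93801094e-01,  1.11169313e-01,  8.14395575e-05]), 'force': array([ 0.48715011,  0.47766342, -0.54798032]), 'wrist_torque': array([ 0.03212697,  0.00062818, -0.01317445]), 'grip_force': 0.0, 'gripper_width': 0.9995061162281544}
```

View pics/top0.png

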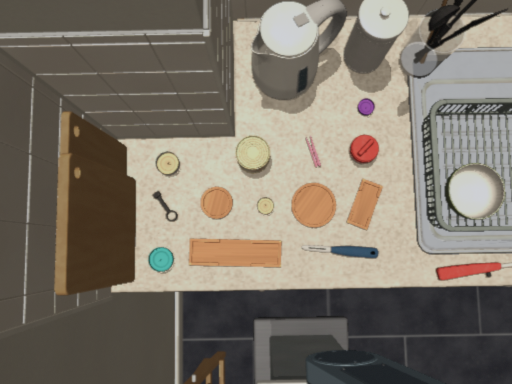

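View pics/scene0.png

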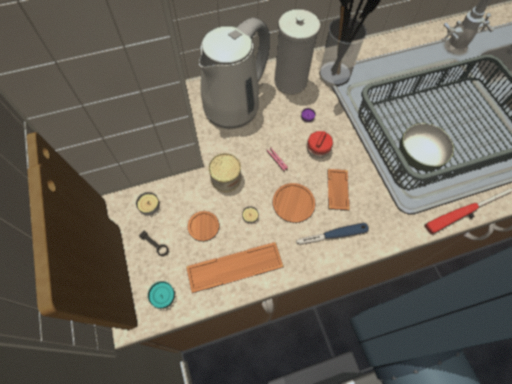

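The top view shows the timer at (365,149), peg at (313,152), peeler at (340,251) with its handle to the right, tin at (253,153) and clip at (166,206). The trays are timer (314,205), candle (216,203), peg (365,204) and peeler (236,253).

Tealight candidates are the cream one at (265,206), the larger cream one at (168,163), the turquoise one at (161,260) and the purple one at (367,107). The one meant should be (265,206), the smaller of the two that aren't purple or turquoise. I'll measure both and confirm with a crop.

```bash
cat >> h.py <<'E'
def ext(n,o=None):
    p=arm.camera_params(n)
    if n!='wrist': return p,np.array(p['extrinsics'])
    from scipy.spatial.transform import Rotation as R
    T=np.eye(4); q=o['tool_rot']; T[:3,:3]=R.from_quat([q[1],q[2],q[3],q[0]]).as_matrix(); T[:3,3]=o['eef_pos']
    return p,T@np.array(p['tool_from_camera'])
def cloud(n,d,m,o=None):
    p,T=ext(n,o); v,u=np.nonzero(m&(d>0)); z=d[v,u]
    P=np.c_[(u-p['cx'])/p['fx']*z,(v-p['cy'])/p['fy']*z,z]
    return P@T[:3,:3].T+T[:3,3]
def describe(P):
    # top height; oriented rectangle of points
    r=cv2.minAreaRect(P[:,:2].astype(np.float32)); b=cv2.boxPoints(r)
    e=[b[1]-b[0],b[2]-b[1]]; l=max(e,key=np.linalg.norm)
    return np.round(r[0],1),np.round(sorted(r[1]),1),'yaw %.3f'%np.arctan2(l[1],l[0]),'mean',np.round(P.mean(0),1),'z5/50/95',np.round(np.percentile(P[:,2],[5,50,95]),1)
def survey(n,names,o,d,min_score=.3):
    for k in names:
        for r in arm.cut_out(n,k)[:5]:
            if r['score']<min_score: continue
            m=r['region'].astype(np.uint8); 
            P=cloud(n,d,m>0,o)
            if len(P)>5: print(n,k,round(r['score'],2),[int(x) for x in r['extent']],*describe(P))
E
python3 - <<'E'
from h import *
N=['egg_timer','tealight','peg','peeler','timer_tray','candle_tray','peg_tray','peeler_tray','tin','clip']
for n in('top','scene'):
    o,im,d=cap(n); survey(n,N,o,d)
    if n=='top': a=im[140:280,145:285]; b=im[80:180,330:400]; cv2.imwrite('pics/cr.png',cv2.resize(a,None,fx=4,fy=4,interpolation=2))
E
```

```text
top egg_timer 0.69 [351, 136, 374, 165] [655.4 -90.2] [64. 76.] yaw -0.854 mean [648.1 -83.4  37.4] z5/50/95 [15.5 39.  50.9]
top tealight 0.68 [147, 248, 174, 270] [416.4 365.7] [52.2 53.1] yaw 1.553 mean [416.5 367.   11.8] z5/50/95 [ 7.  11.2 20.1]
top tealight 0.59 [156, 148, 178, 174] [628.9 353.9] [51.5 54.5] yaw -1.285 mean [630.7 353.1  10.9] z5/50/95 [ 5.7 10.5 19.3]
top tealight 0.53 [358, 96, 376, 118] [750.8 -98.9] [35.6 38.9] yaw -0.611 mean [751.  -98.8   7.6] z5/50/95 [ 3.3  7.4 13.8]
top peg 0.75 [312, 146, 319, 165] [641.2  22.7] [ 9.  42.4] yaw 0.295 mean [638.4  21.5   8.9] z5/50/95 [ 1.   9.6 13.8]
top peeler 0.93 [299, 244, 375, 259] [428.8 -27.5] [ 24.3 165.1] yaw 1.476 mean [428.  -39.6  11.3] z5/50/95 [ 6.  11.6 16.1]
top timer_tray 0.68 [291, 182, 337, 228] [529.7  27.2] [97.3 98.9] yaw -0.805 mean [530.   26.7   3.2] z5/50/95 [-0.7  3.   8. ]
top candle_tray 0.63 [200, 188, 229, 220] [539.5 244. ] [70.6 71.9] yaw 1.536 mean [539.4 244.    3.5] z5/50/95 [-1.   3.4  8.2]
top peg_tray 0.78 [347, 175, 381, 230] [529.3 -88.4] [ 54.7 111.7] yaw -0.406 mean [529.4 
[... 1879 characters left out ...]
04.5] yaw -0.868 mean [532.9  25.5   3.4] z5/50/95 [0.2 3.2 7.5]
scene candle_tray 0.62 [186, 208, 219, 239] [542.5 243.1] [72.9 73.3] yaw -1.417 mean [541.7 243.    3.8] z5/50/95 [0.  3.5 8.1]
scene peg_tray 0.65 [326, 171, 348, 211] [532.4 -87.5] [ 51.6 106.5] yaw -0.357 mean [530.5 -87.2   3.3] z5/50/95 [0.1 3.1 7. ]
scene peeler_tray 0.77 [184, 244, 281, 293] [431.4 201.8] [ 62.6 205.1] yaw 1.531 mean [429.8 204.4   3.4] z5/50/95 [0.6 3.1 7.4]
scene tin 0.59 [207, 154, 240, 193] [657.8 149.4] [ 74.  109.2] yaw -0.629 mean [637.2 159.8  45.3] z5/50/95 [ 3.3 53.8 57.4]
scene clip 0.7 [143, 229, 168, 257] [535.3 356.7] [20.8 75.4] yaw 0.617 mean [534.  356.4   8.5] z5/50/95 [ 2.6  9.  12.5]
```

View pics/cr.png

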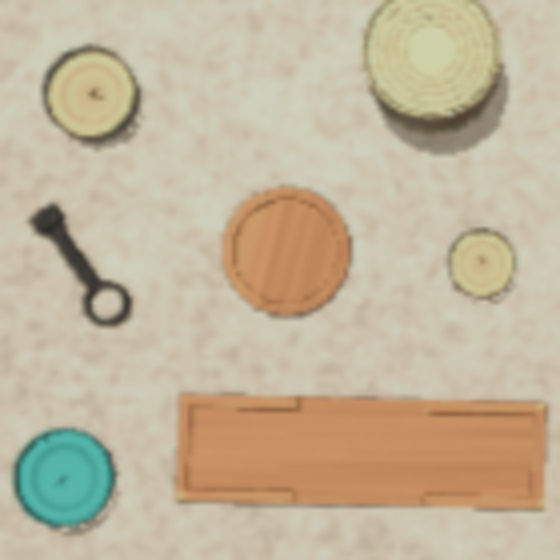

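The crop confirms it. The tealight is at crop (481,263), which is top (265,206), and it measures about 38 mm. The other cream one at crop (92,94) is about 53 mm, and the remaining ones are turquoise and purple.

Next I'll move above the peeler for a wrist look.

```bash
python3 -m handwheel '[{"travel":[308,493,0],"rot":[0,0,1.252],"claw":1},{"travel":[308,493,0],"rot":[0,0,1.252],"claw":1},{"travel":[308,493,0],"rot":[0,0,1.252],"claw":1},{"travel":[308,493,0],"rot":[0,0,1.252],"claw":1},{"travel":[308,493,0],"rot":[0,0,1.252],"claw":1},{"travel":[308,493,0],"rot":[0,0,1.252],"claw":1},{"travel":[308,493,0],"rot":[0,0,1.252],"claw":1},{"travel":[308,493,0],"rot":[0,0,1.252],"claw":1},{"travel":[308,493,0],"rot":[0,0,1.252],"claw":1},{"travel":[308,493,0],"rot":[0,0,1.252],"claw":1},{"travel":[308,493,0],"rot":[0,0,1.252],"claw":1},{"travel":[308,493,0],"rot":[0,0,1.252],"claw":1},{"travel":[308,493,0],"rot":[0,0,1.252],"claw":1},{"travel":[308,493,0],"rot":[0,0,1.252],"claw":1},{"travel":[308,493,0],"rot":[0,0,1.252],"claw":1},{"travel":[308,493,0],"rot":[0,0,1.252],"claw":1},{"travel":[308,493,0],"rot":[0,0,1.252],"claw":1}]'
python3 - <<'E'
from h import *
o,im,d=cap('wrist','w1.png'); print(o['t'],o['eef_pos'],o['qpos'],o['tool_rot'])
survey('wrist',['egg_timer','tealight','peg','peeler','timer_tray','candle_tray','peg_tray','peeler_tray'],o,d)
E
```

```text
t: 2.9
eef_pos: [429.2, -44.4, 231.4]
tool_rot: [0.0, 0.741, 0.672, -0.0]
force: [0.5, 0.2, -0.2]
gripper_width: 1.002
grip_force: 0.0
2.9 [429.21071714 -44.43941574 231.36764083] [-3.62742350e-01  4.10822968e-02  1.79581667e+00 -1.36719196e-04
  1.30462935e+00 -2.64555691e-01] [ 5.86256470e-05  7.40943041e-01  6.71567870e-01 -4.41310651e-05]
wrist egg_timer 0.72 [403, 148, 470, 202] [667.4 -94.8] [69.  97.8] yaw -0.528 mean [646.  -81.4  36.4] z5/50/95 [ 9.8 40.2 51.8]
wrist tealight 0.97 [486, 160, 512, 191] [748.  -98.8] [27.8 38.9] yaw -1.459 mean [747.4 -98.3   8.8] z5/50/95 [ 4.3  8.1 15.3]
wrist tealight 0.5 [319, 0, 345, 8] [530.4 119.3] [ 6.8 26.7] yaw -0.125 mean [529.7 119.1   9.9] z5/50/95 [ 4.8  9.8 15.6]
wrist peg 0.66 [403, 65, 470, 103] [653.4  23.1] [16.7 71. ] yaw 0.300 mean [648.9  23.8   9.6] z5/50/95 [ 2.  10.8 12.4]
wrist peg 0.39 [403, 145, 467, 201] [666.2 -93.3] [68.7 93.7] yaw -0.366 mean [645.8 -80.9  36.6] z5/50/95 [10.6 40.2 51.8]
wrist peeler 0.98 [244, 73, 267, 206] [433.2 -27.9] [ 25.7 165.1] yaw 1.467 mean [431.2 -33.8  11.9] z5/50/95 [ 6.7 12.6 16.1]
wrist timer_tray 0.88 [293, 45, 377, 133] [533.1  27.4] [97.9 99.5] yaw -0.115 mean [533.6  28.3   4.3] z5/50/95 [2.2 3.7 7.9]
wrist peeler_tray 0.94 [209, 0, 268, 34] [426.4 118.5] [34.3 61.8] yaw -0.060 mean [426.4 117.8   4.9] z5/50/95 [2.2 4.2 8.3]
```

View pics/w1.png

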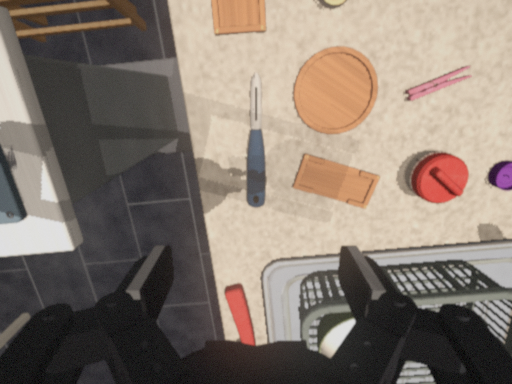

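The wrist view agrees with both fixed views. It shows the peeler at (256,140), timer at (440,178), peg at (437,84), and the timer and peg trays at (336,90) and (336,182). I'll grasp the peeler.

```bash
python3 -m handwheel '[{"travel":[1,0,-50],"rot":[0,0,0],"claw":0.6},{"travel":[1,0,-100],"rot":[0,0,0],"claw":0.6},{"travel":[1,0,-150],"rot":[0,0,0],"claw":0.6},{"travel":[1,0,-190],"rot":[0,0,0],"claw":0.6},{"travel":[1,0,-215],"rot":[0,0,0],"claw":0.6},{"travel":[1,0,-228],"rot":[0,0,0],"claw":0.6},{"travel":[1,0,-228],"rot":[0,0,0],"claw":0.6},{"travel":[1,0,-228],"rot":[0,0,0],"claw":0.6},{"travel":[1,0,-228],"rot":[0,0,0],"claw":0},{"travel":[1,0,-228],"rot":[0,0,0],"claw":0},{"travel":[1,0,-228],"rot":[0,0,0],"claw":0},{"travel":[1,0,-228],"rot":[0,0,0],"claw":0},{"travel":[1,0,-228],"rot":[0,0,0],"claw":0},{"travel":[1,0,-228],"rot":[0,0,0],"claw":0},{"travel":[1,0,-228],"rot":[0,0,0],"claw":0},{"travel":[1,0,-228],"rot":[0,0,0],"claw":0}]'
python3 - <<'E'
from h import *
from scipy.optimize import least_squares
for n in('scene','top'):
    o,im,d=cap(n)
    hsv=cv2.cvtColor(im,cv2.COLOR_BGR2HSV); m=((hsv[...,0]<8)|(hsv[...,0]>172))&(hsv[...,1]>140)
    P=cloud(n,d,m,o); P=P[(abs(P[:,0]-648)<50)&(abs(P[:,1]+84)<50)&(P[:,2]>25)]; print(n,len(P),*describe(P))
E
```

```text
t: 4.95
eef_pos: [431.5, -43.7, 4.5]
tool_rot: [0.001, 0.74, 0.672, 0.001]
force: [-0.9, 0.2, 5.7]
gripper_width: 0.229
grip_force: 58.5
scene 403 [649.9 -84.9] [54.9 56.5] yaw 0.766 mean [647.8 -83.2  40.8] z5/50/95 [34.9 39.9 51.3]
top 598 [649.2 -84.8] [57.9 59.2] yaw -0.059 mean [648.2 -84.2  40.7] z5/50/95 [34.5 39.7 51.3]
```

Gripped at 19.5 mm wide. Next I'll lift it and carry it above the peeler tray.

```bash
python3 -m handwheel '[{"travel":[0,0,30],"rot":[0,0,0],"claw":0},{"travel":[0,0,70],"rot":[0,0,0],"claw":0},{"travel":[0,20,100],"rot":[0,0,0.05],"claw":0},{"travel":[0,60,100],"rot":[0,0,0.05],"claw":0},{"travel":[-1,105,100],"rot":[0,0,0.05],"claw":0},{"travel":[-2,150,100],"rot":[0,0,0.05],"claw":0},{"travel":[-2,190,100],"rot":[0,0,0.05],"claw":0},{"travel":[-2,220,90],"rot":[0,0,0.05],"claw":0},{"travel":[-2,232,70],"rot":[0,0,0.05],"claw":0},{"travel":[-2,232,40],"rot":[0,0,0.05],"claw":0},{"travel":[-2,232,40],"rot":[0,0,0.05],"claw":0},{"travel":[-2,232,40],"rot":[0,0,0.05],"claw":0}]'
python3 - <<'E'
from h import *
for n in('top','wrist'):
    o,im,d=cap(n,n+'2.png'); survey(n,['peeler','peeler_tray'],o,d)
a=cv2.imread('pics/top2.png')[200:300,160:300]; b=cv2.imread('pics/wrist2.png')
cv2.imwrite('pics/c2.png',np.vstack([cv2.resize(a,(448,320)),cv2.resize(b,(448,280))]))
E
```

```text
t: 6.25
eef_pos: [428.2, 188.5, 43.6]
tool_rot: [-0.0, 0.723, 0.691, -0.0]
force: [0.9, 0.2, -1.1]
gripper_width: 0.23
grip_force: 59.3
top peeler 0.7 [269, 240, 283, 267] [425.  113.8] [21.4 57. ] yaw -0.024 mean [428.5 109.7   6.9] z5/50/95 [0.1 4.9 8.6]
top peeler_tray 0.68 [271, 239, 283, 268] [424.5 113.5] [26.8 58. ] yaw 0.083 mean [426.9 109.   13. ] z5/50/95 [-0.4  4.5  8.7]
wrist peeler 0.81 [231, 48, 276, 346] [432.3 208.1] [ 24.6 162.6] yaw 1.497 mean [431.3 210.1  52. ] z5/50/95 [47.1 52.8 56.3]
wrist peeler_tray 0.59 [201, 28, 303, 323] [429.6 203.3] [ 61.3 204.5] yaw 1.528 mean [431.5 251.8   4.7] z5/50/95 [2.5 3.7 8. ]
```

View pics/c2.png

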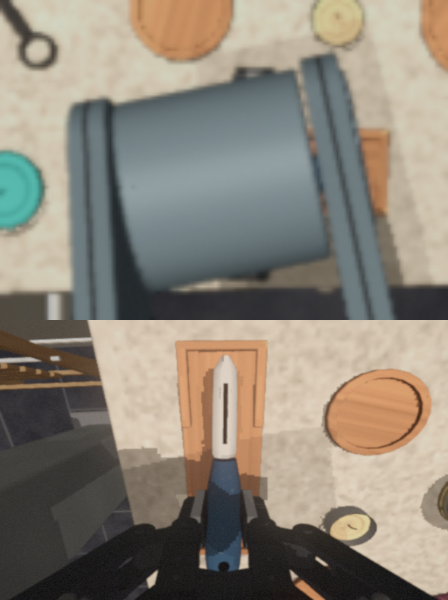

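The wrist half shows the peeler centred over its tray and aligned to within 0.03 rad, with the blade running up the image from (222,360) to (222,460). I'll lower and release it.

```bash
python3 -m handwheel '[{"travel":[-2,-1,-18],"rot":[0,0,0.03],"claw":0},{"travel":[-2,-1,-30],"rot":[0,0,0.03],"claw":0},{"travel":[-2,-1,-36],"rot":[0,0,0.03],"claw":0},{"travel":[-2,-1,-36],"rot":[0,0,0.03],"claw":0},{"travel":[-2,-1,-36],"rot":[0,0,0.03],"claw":0},{"travel":[-2,-1,-36],"rot":[0,0,0.03],"claw":0.5},{"travel":[-2,-1,-36],"rot":[0,0,0.03],"claw":0.5},{"travel":[-2,-1,-36],"rot":[0,0,0.03],"claw":0.5},{"travel":[-2,-1,-36],"rot":[0,0,0.03],"claw":0.5},{"travel":[-2,-1,-15],"rot":[0,0,0.03],"claw":0.5},{"travel":[-2,-1,25],"rot":[0,0,0.03],"claw":0.6},{"travel":[-2,-1,70],"rot":[0,0,0.03],"claw":0.6},{"travel":[-2,-51,110],"rot":[0,0,0.03],"claw":0.6},{"travel":[-2,-91,130],"rot":[0,0,0.03],"claw":0.6},{"travel":[-2,-91,130],"rot":[0,0,0.03],"claw":0.6},{"travel":[-2,-91,130],"rot":[0,0,0.03],"claw":0.6}]'
python3 - <<'E'
from h import *
o,im,d=cap('wrist','w3.png'); print(o['t'],o['eef_pos'],o['tool_rot'])
survey('wrist',['peeler','peeler_tray','tealight','candle_tray','timer_tray'],o,d)
E
```

```text
t: 8.15
eef_pos: [427.2, 96.6, 174.2]
tool_rot: [0.001, 0.714, 0.7, 0.001]
force: [-0.5, -0.3, 0.0]
gripper_width: 0.599
grip_force: 0.0
8.15 [427.21662383  96.56040665 174.17234759] [0.00079951 0.71383557 0.70031236 0.00086164]
wrist peeler 0.77 [240, 1, 267, 149] [428.1 188.4] [ 24.9 138.3] yaw 1.534 mean [427.4 185.2  15.7] z5/50/95 [10.4 16.4 19.4]
wrist peeler_tray 0.64 [228, 0, 288, 165] [429.2 180.7] [ 60.5 158.2] yaw 1.532 mean [430.7 188.    4.2] z5/50/95 [2.2 3.6 7.8]
wrist peeler_tray 0.41 [238, 0, 267, 150] [426.8 188.1] [ 23.4 139. ] yaw 1.558 mean [427.4 186.4  15.7] z5/50/95 [10.4 16.4 19.4]
wrist tealight 0.83 [489, 294, 512, 324] [ 748.7 -107.1] [27.3 55.2] yaw -1.427 mean [746.9 -97.8   8.9] z5/50/95 [ 3.2  8.4 15.3]
wrist tealight 0.59 [336, 116, 377, 151] [535.9 133.1] [40.1 45.3] yaw -0.486 mean [533.2 134.5   8.7] z5/50/95 [ 2.   8.6 15.2]
wrist candle_tray 0.65 [334, 0, 412, 57] [543.  232.9] [49.8 75.1] yaw -0.016 mean [542.1 236.    4.6] z5/50/95 [2.3 3.9 8.1]
wrist timer_tray 0.72 [302, 182, 388, 260] [538.1  29.3] [ 89.1 106.1] yaw -0.680 mean [535.5  31.2   4.2] z5/50/95 [2.3 3.6 7.7]
```

View pics/w3.png

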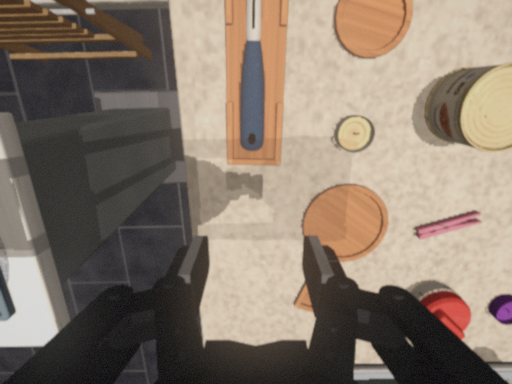

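The peeler lies in its tray at (252,70). The tealight is at (354,134), measured at (533,134.5) in world mm, top about 15 mm. I'll grasp it.

```bash
python3 -m handwheel '[{"travel":[40,15,-20],"rot":[0,0,0],"claw":0.7},{"travel":[80,30,-50],"rot":[0,0,0],"claw":0.7},{"travel":[106,38,-85],"rot":[0,0,0],"claw":0.7},{"travel":[106,38,-125],"rot":[0,0,0],"claw":0.7},{"travel":[106,38,-155],"rot":[0,0,0],"claw":0.7},{"travel":[106,38,-171],"rot":[0,0,0],"claw":0.7},{"travel":[106,38,-171],"rot":[0,0,0],"claw":0.7},{"travel":[106,38,-171],"rot":[0,0,0],"claw":0.7},{"travel":[106,38,-171],"rot":[0,0,0],"claw":0},{"travel":[106,38,-171],"rot":[0,0,0],"claw":0},{"travel":[106,38,-171],"rot":[0,0,0],"claw":0},{"travel":[106,38,-171],"rot":[0,0,0],"claw":0},{"travel":[106,38,-171],"rot":[0,0,0],"claw":0},{"travel":[106,38,-171],"rot":[0,0,0],"claw":0},{"travel":[106,38,-171],"rot":[0,0,0],"claw":0}]'
```

```text
t: 9.95
eef_pos: [533.6, 135.9, 4.1]
tool_rot: [0.001, 0.713, 0.701, 0.001]
force: [-1.0, 1.3, 6.0]
gripper_width: 0.412
grip_force: 59.8
```

The fingertips seem to be touching the worktop, with 6 N upward. I'll regrip 4 mm higher so the tips clear the tray rim, then lift and carry.

```bash
python3 -m handwheel '[{"travel":[0,0,0],"rot":[0,0,0],"claw":0.6},{"travel":[0,0,0],"rot":[0,0,0],"claw":0.6},{"travel":[0,-1,4],"rot":[0,0,0],"claw":0.6},{"travel":[0,-1,5],"rot":[0,0,0],"claw":0.6},{"travel":[0,-1,5],"rot":[0,0,0],"claw":0},{"travel":[0,-1,5],"rot":[0,0,0],"claw":0},{"travel":[0,-1,5],"rot":[0,0,0],"claw":0},{"travel":[0,-1,5],"rot":[0,0,0],"claw":0},{"travel":[0,-1,5],"rot":[0,0,0],"claw":0},{"travel":[0,-1,5],"rot":[0,0,0],"claw":0}]'; python3 -m handwheel '[{"travel":[0,0,20],"rot":[0,0,0],"claw":0},{"travel":[2,20,50],"rot":[0,0,0],"claw":0},{"travel":[4,60,60],"rot":[0,0,0],"claw":0},{"travel":[8,95,50],"rot":[0,0,0],"claw":0},{"travel":[8,108,40],"rot":[0,0,0],"claw":0},{"travel":[8,108,40],"rot":[0,0,0],"claw":0},{"travel":[8,108,40],"rot":[0,0,0],"claw":0}]'
python3 - <<'E'
from h import *
o,im,d=cap('wrist','w4.png'); print(o['t'],o['eef_pos'],o['tool_rot'])
survey('wrist',['tealight','candle_tray'],o,d)
E
```

```text
t: 10.95
eef_pos: [532.8, 134.5, 8.1]
tool_rot: [0.0, 0.713, 0.701, 0.0]
force: [-0.8, 0.1, 7.2]
gripper_width: 0.405
grip_force: 59.0
t: 11.65
eef_pos: [539.6, 241.8, 46.4]
tool_rot: [-0.0, 0.712, 0.702, -0.001]
force: [-0.3, -0.2, 0.2]
gripper_width: 0.398
grip_force: 59.8
11.65 [539.59701478 241.82663357  46.36090748] [-4.26988125e-04  7.12477838e-01  7.01693352e-01 -1.26051765e-03]
wrist tealight 0.92 [370, 0, 484, 88] [639.  347.8] [44.8 67.3] yaw -0.091 mean [633.2 349.8  12.3] z5/50/95 [ 8.4 11.7 20.6]
wrist tealight 0.62 [226, 217, 290, 288] [539.2 221.4] [44.8 79.1] yaw 1.542 mean [540.  241.   47.1] z5/50/95 [44.1 46.9 53.4]
wrist candle_tray 0.71 [209, 164, 313, 237] [543.3 254.4] [51.8 72.4] yaw -0.044 mean [542.8 255.8   4.7] z5/50/95 [2.5 3.8 7.9]
```

View pics/w4.png

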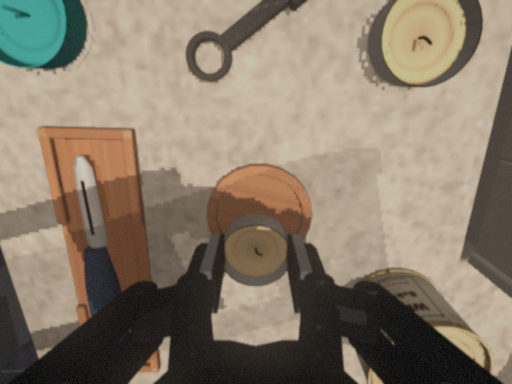

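The tealight is held at (257,250), just short of the centre of the candle tray. I'll shift 2 mm each way, lower it and release.

```bash
python3 -m handwheel '[{"travel":[2,2,-15],"rot":[0,0,0],"claw":0},{"travel":[2,2,-28],"rot":[0,0,0],"claw":0},{"travel":[2,2,-34],"rot":[0,0,0],"claw":0},{"travel":[2,2,-35],"rot":[0,0,0],"claw":0},{"travel":[2,2,-35],"rot":[0,0,0],"claw":0},{"travel":[2,2,-35],"rot":[0,0,0],"claw":0.65},{"travel":[2,2,-35],"rot":[0,0,0],"claw":0.65},{"travel":[2,2,-35],"rot":[0,0,0],"claw":0.65},{"travel":[2,2,-35],"rot":[0,0,0],"claw":0.65},{"travel":[2,2,-10],"rot":[0,0,0],"claw":0.65},{"travel":[2,2,30],"rot":[0,0,0],"claw":0.65},{"travel":[2,-30,70],"rot":[0,0,0],"claw":0.65},{"travel":[2,-75,90],"rot":[0,0,0],"claw":0.65},{"travel":[2,-100,110],"rot":[0,0,0],"claw":0.65},{"travel":[2,-100,110],"rot":[0,0,0],"claw":0.65},{"travel":[2,-100,110],"rot":[0,0,0],"claw":0.65}]'
python3 - <<'E'
from h import *
o,im,d=cap('wrist','w5.png'); print(o['t'],o['eef_pos'])
survey('wrist',['tealight','candle_tray','peeler','timer_tray'],o,d)
E
```

```text
t: 13.4
eef_pos: [542.7, 142.4, 157.6]
tool_rot: [0.0, 0.713, 0.701, 0.001]
force: [-0.2, 0.2, 0.2]
gripper_width: 0.652
grip_force: 0.0
13.4 [542.73763585 142.40358293 157.64421853]
wrist candle_tray 0.76 [215, 27, 292, 109] [542.7 243.7] [71.3 73.2] yaw 1.408 mean [542.5 244.9   5.3] z5/50/95 [2.2 4.6 8.3]
wrist peeler 0.69 [118, 16, 156, 197] [425.1 204.3] [ 29.3 167.5] yaw 1.547 mean [429.2 198.1  14.9] z5/50/95 [10.1 15.3 19.1]
wrist timer_tray 0.85 [204, 227, 292, 302] [533.6  27.3] [100.2 100.8] yaw -0.531 mean [533.1  28.7   4.1] z5/50/95 [2.2 3.5 7.5]
```

View pics/w5.png

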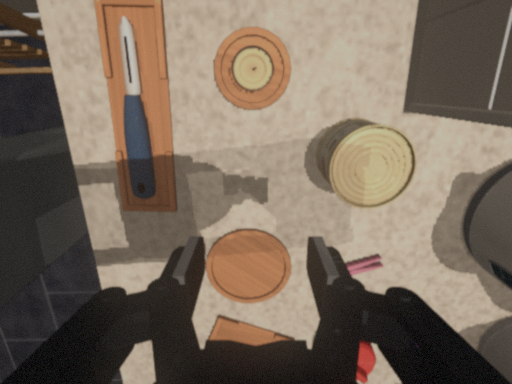

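The tealight sits centred in its tray at (252,68), and the peeler is centred in its own. Next is the timer.

```bash
python3 -m handwheel '[{"travel":[20,-45,0],"rot":[0,0,0],"claw":1},{"travel":[40,-90,0],"rot":[0,0,0],"claw":1},{"travel":[60,-135,0],"rot":[0,0,0],"claw":1},{"travel":[85,-180,0],"rot":[0,0,0],"claw":1},{"travel":[107,-218,0],"rot":[0,0,0],"claw":1},{"travel":[107,-226,-20],"rot":[0,0,0],"claw":1},{"travel":[107,-226,-60],"rot":[0,0,0],"claw":1},{"travel":[107,-226,-60],"rot":[0,0,0],"claw":1},{"travel":[107,-226,-60],"rot":[0,0,0],"claw":1}]'
python3 - <<'E'
from h import *
o,im,d=cap('wrist','w6.png'); print(o['eef_pos'])
survey('wrist',['egg_timer'],o,d)
hsv=cv2.cvtColor(im,cv2.COLOR_BGR2HSV); m=((hsv[...,0]<8)|(hsv[...,0]>172))&(hsv[...,1]>140)
P=cloud('wrist',d,m,o); P=P[(abs(P[:,0]-648)<50)&(abs(P[:,1]+84)<50)&(P[:,2]>30)&(P[:,2]<44)]; print(len(P),*describe(P))
E
```

```text
t: 14.55
eef_pos: [648.7, -82.3, 96.2]
tool_rot: [-0.002, 0.712, 0.702, -0.001]
force: [-0.1, -0.1, 0.9]
gripper_width: 1.0
grip_force: 0.0
[648.74999959 -82.33519856  96.19468057]
wrist egg_timer 0.87 [221, 162, 303, 245] [650.8 -92.7] [62.9 77.9] yaw 1.371 mean [653.  -80.4  40.5] z5/50/95 [26.8 40.6 52. ]
3814 [653.1 -85. ] [58.7 60.1] yaw 1.401 mean [653.4 -81.3  40.1] z5/50/95 [36.9 40.5 41.8]
```

```bash
python3 -m handwheel '[{"travel":[1,-1,-30],"rot":[0,0,0],"claw":1},{"travel":[1,-1,-60],"rot":[0,0,0],"claw":1},{"travel":[1,-1,-80],"rot":[0,0,0],"claw":1},{"travel":[1,-1,-89],"rot":[0,0,0],"claw":1},{"travel":[1,-1,-89],"rot":[0,0,0],"claw":1},{"travel":[1,-1,-89],"rot":[0,0,0],"claw":0.3},{"travel":[1,-1,-89],"rot":[0,0,0],"claw":0.3},{"travel":[1,-1,-89],"rot":[0,0,0],"claw":0.3},{"travel":[1,-1,-89],"rot":[0,0,0],"claw":0.3},{"travel":[1,-1,-89],"rot":[0,0,0],"claw":0.3},{"travel":[1,-1,-89],"rot":[0,0,0],"claw":0.3}]'
```

```text
t: 15.75
eef_pos: [652.4, -84.7, 11.2]
tool_rot: [0.002, 0.713, 0.701, 0.001]
force: [-1.2, 0.3, 5.3]
gripper_width: 0.707
grip_force: 64.5
```

```bash
python3 -m handwheel '[{"travel":[0,0,20],"rot":[0,0,0],"claw":0.3},{"travel":[-10,10,45],"rot":[0,0,0],"claw":0.3},{"travel":[-35,35,60],"rot":[0,0,0],"claw":0.3},{"travel":[-65,62,60],"rot":[0,0,0],"claw":0.3},{"travel":[-95,90,50],"rot":[0,0,0],"claw":0.3},{"travel":[-115,108,40],"rot":[0,0,0],"claw":0.3},{"travel":[-119,111,30],"rot":[0,0,0],"claw":0.3},{"travel":[-119,111,30],"rot":[0,0,0],"claw":0.3},{"travel":[-119,111,30],"rot":[0,0,0],"claw":0.3}]'
python3 - <<'E'
from h import *
o,im,d=cap('wrist','w7.png'); print(o['t'],o['eef_pos'])
survey('wrist',['egg_timer','timer_tray','peg'],o,d)
hsv=cv2.cvtColor(im,cv2.COLOR_BGR2HSV); m=((hsv[...,0]<8)|(hsv[...,0]>172))&(hsv[...,1]>140)
P=cloud('wrist',d,m,o); P=P[(np.hypot(P[:,0]-532,P[:,1]-28)<50)]; print(len(P),*describe(P))
E
```

```text
t: 16.65
eef_pos: [533.2, 25.9, 39.2]
tool_rot: [0.001, 0.713, 0.701, 0.001]
force: [0.4, 0.9, -1.1]
gripper_width: 0.704
grip_force: 65.4
16.65 [533.19176267  25.92276389  39.15183263]
wrist egg_timer 0.72 [192, 194, 321, 331] [535.9  -7.3] [ 80.  126.9] yaw 1.566 mean [533.9  33.   67.2] z5/50/95 [48.3 68.4 79.9]
wrist timer_tray 0.71 [177, 146, 328, 237] [533.1  45.3] [63.4 99.5] yaw -0.005 mean [532.9  49.2   4.6] z5/50/95 [2.5 3.8 7.9]
wrist peg 0.55 [380, 195, 497, 252] [654.3  21. ] [22.4 71.9] yaw 0.290 mean [652.1  25.7   9.2] z5/50/95 [ 3.2 10.5 12. ]
12385 [533.2  26. ] [59.6 60.7] yaw 0.838 mean [533.6  31.8  69.7] z5/50/95 [60.1 68.6 80.1]
```

View pics/w7.png

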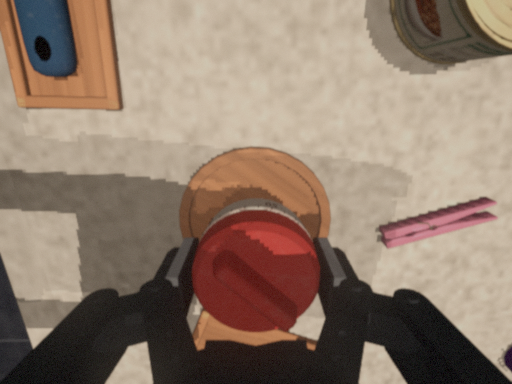

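The timer is held centred over its tray at (255,270). I'll lower and release it, then rise.

```bash
python3 -m handwheel '[{"travel":[0,1,-12],"rot":[0,0,0],"claw":0.3},{"travel":[0,1,-21],"rot":[0,0,0],"claw":0.3},{"travel":[0,1,-24.5],"rot":[0,0,0],"claw":0.3},{"travel":[0,1,-24.5],"rot":[0,0,0],"claw":0.3},{"travel":[0,1,-24.5],"rot":[0,0,0],"claw":0.3},{"travel":[0,1,-24.5],"rot":[0,0,0],"claw":1},{"travel":[0,1,-24.5],"rot":[0,0,0],"claw":1},{"travel":[0,1,-24.5],"rot":[0,0,0],"claw":1},{"travel":[0,1,-24.5],"rot":[0,0,0],"claw":1},{"travel":[0,1,0],"rot":[0,0,0],"claw":1},{"travel":[0,1,40],"rot":[0,0,0],"claw":1},{"travel":[0,1,90],"rot":[0,0,0],"claw":1},{"travel":[0,1,120],"rot":[0,0,0],"claw":1}]'; python3 -m handwheel '[{"travel":[40,-2,0],"rot":[0,0,0.15],"claw":0.6},{"travel":[80,-3,0],"rot":[0,0,0.3],"claw":0.6},{"travel":[119,-5,0],"rot":[0,0,0.45],"claw":0.6},{"travel":[119,-5,0],"rot":[0,0,0.6],"claw":0.6},{"travel":[119,-5,0],"rot":[0,0,0.75],"claw":0.6},{"travel":[119,-5,0],"rot":[0,0,0.9],"claw":0.6},{"travel":[119,-5,0],"rot":[0,0,1.05],"claw":0.6},{"travel":[119,-5,0],"rot":[0,0,1.2],"claw":0.6},{"travel":[119,-5,0],"rot":[0,0,1.35],"claw":0.6},{"travel":[119,-5,0],"rot":[0,0,1.5],"claw":0.6},{"travel":[119,-5,0],"rot":[0,0,1.65],"claw":0.6},{"travel":[119,-5,0],"rot":[0,0,1.8],"claw":0.6},{"travel":[119,-5,0],"rot":[0,0,1.884],"claw":0.6},{"travel":[119,-5,0],"rot":[0,0,1.884],"claw":0.6},{"travel":[119,-5,0],"rot":[0,0,1.884],"claw":0.6}]'
python3 - <<'E'
from h import *
o,im,d=cap('wrist','w8.png'); print(o['t'],o['eef_pos'],o['qpos'])
survey('wrist',['peg','egg_timer','timer_tray','peg_tray'],o,d)
E
```

```text
t: 18.15
eef_pos: [532.8, 27.5, 161.6]
tool_rot: [0.002, 0.713, 0.701, 0.001]
force: [1.2, -0.2, -0.4]
gripper_width: 1.001
grip_force: 0.0
t: 19.65
eef_pos: [650.5, 22.6, 158.0]
tool_rot: [-0.0, -0.147, 0.989, 0.0]
force: [0.7, 0.3, -0.3]
gripper_width: 0.6
grip_force: 0.0
19.65 [650.46598948  22.60945299 158.01756079] [-1.36307987e-01  4.89692913e-01  1.37521327e+00 -3.20242814e-05
  1.27713327e+00 -2.00194609e+00]
wrist peg 0.94 [248, 140, 262, 208] [652.7  23.1] [14.  70.1] yaw 0.301 mean [649.   22.6  10.6] z5/50/95 [ 3.2 11.1 12.3]
wrist peg 0.66 [454, 96, 511, 169] [547.8 236.8] [55.8 76.3] yaw 0.579 mean [545.4 230.6   5.2] z5/50/95 [1.9 4.6 8.3]
wrist egg_timer 0.61 [258, 2, 337, 87] [530.7  25. ] [61.7 64.4] yaw -0.225 mean [532.   24.   44.7] z5/50/95 [40.  43.7 55.1]
wrist timer_tray 0.86 [239, 3, 350, 114] [534.9  27.4] [ 95.1 100.8] yaw -1.239 mean [537.7  24.1   5.3] z5/50/95 [2.4 4.8 8.3]
wrist peg_tray 0.77 [119, 2, 221, 82] [540.9 -92.7] [52.6 89.2] yaw -0.388 mean [549.  -91.9   4. ] z5/50/95 [2.  3.5 7.7]
```

View pics/w8.png

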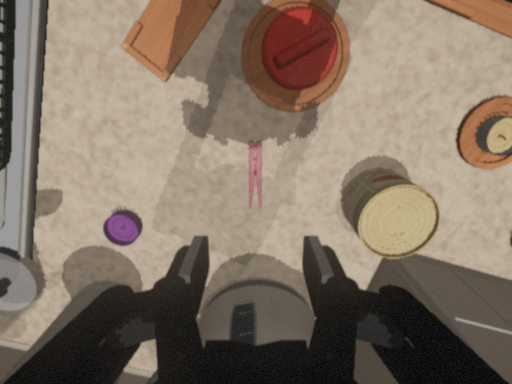

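The timer is placed in its tray at (298,50). The peg sits at (255,175), aligned with the fingers and measured at (652.7,23.1), yaw 0.30. I'll grasp it.

```bash
python3 -m handwheel '[{"travel":[1,0,-45],"rot":[0,0,0],"claw":0.5},{"travel":[1,0,-90],"rot":[0,0,0],"claw":0.5},{"travel":[1,0,-125],"rot":[0,0,0],"claw":0.5},{"travel":[1,0,-147],"rot":[0,0,0],"claw":0.5},{"travel":[1,0,-154],"rot":[0,0,0],"claw":0.5},{"travel":[1,0,-154],"rot":[0,0,0],"claw":0.5},{"travel":[1,0,-154],"rot":[0,0,0],"claw":0.5},{"travel":[1,0,-154],"rot":[0,0,0],"claw":0},{"travel":[1,0,-154],"rot":[0,0,0],"claw":0},{"travel":[1,0,-154],"rot":[0,0,0],"claw":0},{"travel":[1,0,-154],"rot":[0,0,0],"claw":0},{"travel":[1,0,-154],"rot":[0,0,0],"claw":0},{"travel":[1,0,-154],"rot":[0,0,0],"claw":0},{"travel":[1,0,-154],"rot":[0,0,0],"claw":0}]'
```

```text
t: 21.3
eef_pos: [652.8, 22.4, 6.2]
tool_rot: [0.002, -0.148, 0.989, -0.0]
force: [-0.7, 0.6, 6.8]
gripper_width: 0.152
grip_force: 59.1
```

```bash
python3 -m handwheel '[{"travel":[0,0,30],"rot":[0,0,0],"claw":0},{"travel":[0,-10,70],"rot":[0,0,-0.1],"claw":0},{"travel":[-20,-45,90],"rot":[0,0,-0.24],"claw":0},{"travel":[-50,-75,90],"rot":[0,0,-0.38],"claw":0},{"travel":[-85,-100,90],"rot":[0,0,-0.52],"claw":0},{"travel":[-115,-110,80],"rot":[0,0,-0.66],"claw":0},{"travel":[-120,-110,50],"rot":[0,0,-0.68],"claw":0},{"travel":[-120,-110,40],"rot":[0,0,-0.68],"claw":0},{"travel":[-120,-110,40],"rot":[0,0,-0.68],"claw":0},{"travel":[-120,-110,40],"rot":[0,0,-0.68],"claw":0}]'
python3 - <<'E'
from h import *
o,im,d=cap('wrist','w9.png'); print(o['t'],o['eef_pos'])
survey('wrist',['peg','peg_tray'],o,d)
E
```

```text
t: 22.3
eef_pos: [532.8, -87.4, 44.9]
tool_rot: [0.001, 0.19, 0.982, -0.0]
force: [-0.0, 0.1, 0.3]
gripper_width: 0.146
grip_force: 58.7
22.3 [532.81596418 -87.39746118  44.94025397]
wrist peg 0.56 [244, 186, 269, 306] [550.1 -92.4] [ 14.3 107.6] yaw -0.356 mean [526.6 -83.5  48.4] z5/50/95 [44.5 49.9 50.8]
wrist peg_tray 0.82 [213, 136, 294, 281] [531.5 -87.3] [ 49.1 104.9] yaw -0.391 mean [510.1 -79.1   4.5] z5/50/95 [2.5 3.7 7.9]
```

View pics/w9.png

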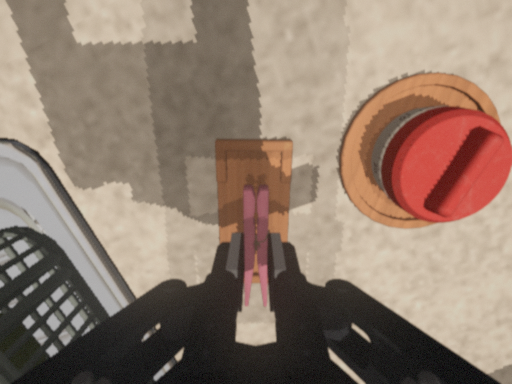

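The peg is held centred over its tray at (256,245) and aligned. I'll lower and release it, then retreat.

```bash
python3 -m handwheel '[{"travel":[-1,0,-18],"rot":[0,0,-0.01],"claw":0},{"travel":[-1,0,-31],"rot":[0,0,-0.01],"claw":0},{"travel":[-1,0,-36],"rot":[0,0,-0.01],"claw":0},{"travel":[-1,0,-36],"rot":[0,0,-0.01],"claw":0},{"travel":[-1,0,-36],"rot":[0,0,-0.01],"claw":0},{"travel":[-1,0,-36],"rot":[0,0,-0.01],"claw":0.4},{"travel":[-1,0,-36],"rot":[0,0,-0.01],"claw":0.4},{"travel":[-1,0,-36],"rot":[0,0,-0.01],"claw":0.4},{"travel":[-1,0,-15],"rot":[0,0,-0.01],"claw":0.4},{"travel":[-1,0,30],"rot":[0,0,-0.01],"claw":0.4},{"travel":[9,0,80],"rot":[0,0,-0.01],"claw":0.4},{"travel":[39,-10,120],"rot":[0,0,-0.01],"claw":0.4},{"travel":[69,-30,160],"rot":[0,0,-0.01],"claw":0.4},{"travel":[99,-50,180],"rot":[0,0,-0.01],"claw":0.4},{"travel":[99,-50,180],"rot":[0,0,-0.01],"claw":0.4},{"travel":[99,-50,180],"rot":[0,0,-0.01],"claw":0.4}]'
python3 - <<'E'
from h import *
N=['egg_timer','tealight','peg','peeler','timer_tray','candle_tray','peg_tray','peeler_tray','tin','clip']
for n in('wrist','scene'):
    o,im,d=cap(n,n+'10.png'); survey(n,N,o,d,.5)
a=cv2.imread('pics/wrist10.png'); b=cv2.imread('pics/scene10.png'); cv2.imwrite('pics/f.png',np.vstack([a[:300],b[110:400]]))
E
```

```text
t: 24.05
eef_pos: [630.7, -137.8, 223.8]
tool_rot: [-0.0, 0.195, 0.981, 0.0]
force: [-0.8, -0.7, -0.3]
gripper_width: 0.403
grip_force: 0.0
wrist egg_timer 0.6 [329, 0, 403, 50] [539.8  28.5] [50.3 76.1] yaw 1.179 mean [537.9  17.4  42.1] z5/50/95 [23.4 43.6 54.9]
wrist tealight 0.57 [300, 215, 333, 243] [709.2 -94.3] [ 40.  146.2] yaw -0.079 mean [753.  -98.3  10.1] z5/50/95 [ 3.   8.5 15.3]
wrist peg 0.76 [259, 25, 268, 95] [530.7 -85.8] [13.1 67.8] yaw -0.402 mean [526.1 -83.6  13.4] z5/50/95 [ 4.3 14.  15.4]
wrist timer_tray 0.78 [311, 0, 406, 71] [546.6  22.2] [ 71.2 103.6] yaw 1.175 mean [548.4  12.6   5.1] z5/50/95 [2.3 4.4 8.3]
wrist peg_tray 0.67 [238, 9, 283, 112] [533.1 -87. ] [ 49.3 107.2] yaw -0.383 mean [530.7 -86.9   4.5] z5/50/95 [2.1 3.8 8. ]
wrist tin 0.64 [461, 34, 512, 103] [637.  138.1] [30.7 72.2] yaw -0.324 mean [635.5 130.9  34.7] z5/50/95 [ 4.6 36.3 57.4]
scene egg_timer 0.84 [281, 185, 307, 213] [528.  26.] [56.6 59.7] yaw 1.111 mean [524.4  28.7  41.1] z5/50/95 [22.1 42.5 53.9]
scene tealight 0.73 [147, 278, 176, 310] [419.  365.1] [52.  54.4] yaw 0.536 mea
[... 884 characters left out ...]
.2] yaw 1.475 mean [426.3 190.8  14.7] z5/50/95 [ 9.  15.2 19.4]
scene timer_tray 0.66 [273, 183, 315, 221] [530.8  28.6] [92.1 99. ] yaw 0.686 mean [524.6  33.8   5.3] z5/50/95 [0.7 4.  8.8]
scene candle_tray 0.63 [186, 210, 220, 240] [542.  243.6] [71. 71.] yaw -0.366 mean [539.3 244.    4.6] z5/50/95 [0.6 4.6 8.3]
scene peg_tray 0.91 [323, 169, 347, 210] [433.6   2.1] [ 61. 382.] yaw -0.686 mean [534.5 -84.8  10.1] z5/50/95 [-0.   3.3  9.6]
scene peeler_tray 0.7 [184, 243, 283, 290] [429.9 202.8] [ 59.  202.9] yaw 1.533 mean [430.  211.    3.7] z5/50/95 [0.6 3.2 7.9]
scene tin 0.64 [207, 154, 241, 190] [644.  158.3] [73.3 74.8] yaw -0.706 mean [636.3 159.9  46.1] z5/50/95 [ 7.1 53.9 57.1]
```

View pics/f.png

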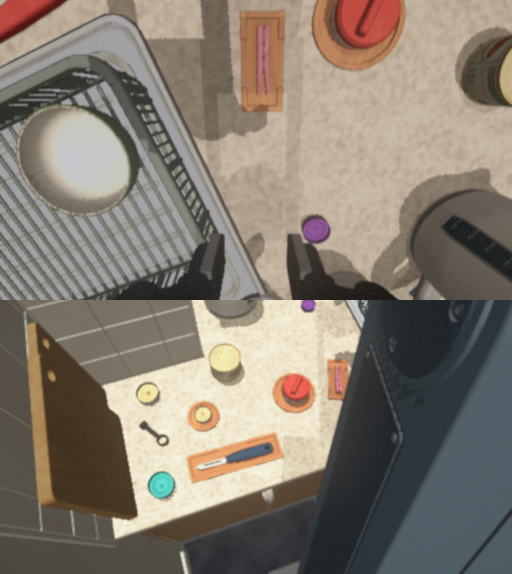

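All four things are in their trays: the peg at (262,60) in the wrist half, and the timer (295,390), tealight (203,414) and peeler (235,457) in the scene half. Offsets measure under about 6 mm, heights fit the tray floor, and the tin and clip are where they were.

```bash
python3 -c "
from plant import arm
print(arm.close_job())"
```

```text
the job is handed in; nothing more can be done
None
```

The job is handed in: timer, tealight, peg and peeler each lay in their matching tray in the last camera check, within about 6 mm of centre, and the tin and clip were not touched; the hand-in returned no verdict.

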